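# Load the coffee-capsule magazine by feel

### The arm

A 7-joint arm with a two-finger parallel gripper is mounted at the origin on the work surface. World frame = base frame: x ahead of the robot, y to its left, z up, the work surface at z = 0. Lengths are in m, angles in rad, forces in N, time in s.
With the tool pointing down it reaches from about 0.35 to 0.9 m from the base axis. Payload 7.2 kg.
Tool frame: the origin (TCP) lies on the centre line of the jaws, within the pads' length; the fingertips stand ahead of it and the grasp point (between the pads) lies 2 mm behind it (r.tcp_to_tips is the z of the fingertips in the tool frame, in m); z points along the fingers, y is the direction in which the jaws open and shut (so a half turn about z gives the same grasp; the last joint's range is limited). The gripper opens to 85 mm and grips with 20 to 120 N. Pads are 22 mm wide; open, the fingers measure 114 mm over their backs; the gripper's body (76 mm by 85 mm) begins 54 mm behind the grasp point. The pads swing forward as they close: fully open they stand 13 mm farther back than shut.
Start: joints at [1.122, 0.411, -0.013, 1.596, 0.006, 1.134, -0.082], TCP at [0.232, -0.58, 0.248] pointing down, gripper open.
Joint ranges: [-2.95, 2.95], [-0.29, 1.99], [-1.47, 1.44], [0.14, 2.54], [-1.03, 4.17], [0.13, 1.85], [-2.86, 2.86]. Speed limits (rad/s): [2.39, 2.39, 3.01, 3.01, 3.14, 3.14, 3.14].

### API

Orientations are given as a unit quaternion [w, x, y, z].
In Python, from rig import telemetry, read_camera, camera_info, job, r gives the robot as it stands. The module is installed in compiled form; this text tells all that it offers.
- The arm moves only by the shell command python3 -m inch 'ROWS'. ROWS is JSON, a list that holds one entry, the list of rows, each a list of 7 numbers: the shift along the tool's x, y, z in cm, then the turn, a rotation vector about the tool's x, y, z in rad, then the gripper's target within -1 to 1 (shut at 1, half-way at 0, fully open at -1). In form: [[[tx, ty, tz, rx, ry, rz, gripper], ...]]. A call has 1 to 20 rows; each row shifts and turns the commanded pose from where the row before left it, along the tool's axes as they then stand; what a row does not reach is not made up. A row lasts 1/10 s, in which the tool goes at most 50 mm and 8.59 degrees, less where a joint would pass 70% of its speed; a pose out of reach is approached as far as the arm can. A call is refused whole if a number of a shift passes 5 or a number of a turn 0.15, either way. A call with a gripper value outside its range is refused whole. The fingers move at their own pace and stop on an object; the grip force is fixed at half the most. Time passes only in rows, so rows that do not move let the fingers close. It gives the time, the measured TCP pose, the force and the opening at its end, in the units of the state.
- telemetry.read_state(): the state, without advancing time (a new reading comes with each control period).
- read_camera(name): name is "side" or "top"; returns (picture, depth): 420x560x3 uint8, red, green, blue; 420x560 float32, m along the optical axis (not along the pixel's ray), 0 where there is no reading.
- camera_info(name): a dict with "fov_y" (degrees; the focal length in pixels is half the picture's height over the tangent of half this angle, whatever the lens; pixels are square), "cx", "cy" (the principal point, pixels), "dist" ([k1, k2, p1, p2, k3] as OpenCV has them; the pictures are not rectified), "R" (3x3) and "t" (3): a world point X has camera coordinates R X + t. Camera axes: x right, y down, z forward; pixel columns grow to the right and rows downward; lengths in m; the calibration is good to about 2 mm. A picture is of the moment at which its call begins. camera_info takes no time and is no camera call.
- job.close_job(): hands the job in, once; it reports no verdict.
The state is a dict: "clock": time; "joints": joint angles; "qvel": joint speeds; "joint_torque": joint torques, N m; "position": TCP position; "tool_rot": TCP orientation; "force": force on the tool from outside, world axes, zero at the start; "ft_torque": the same for the moment, N m; "gripper_width": finger opening in m.
Only numpy, scipy, OpenCV 4.12 (cv2) and the standard library are available. Lean on these libraries where they do the work, as an engineer would, in place of code of your own. Each camera call takes 0.05 s, during which the arm holds its last target. There are 200 camera calls.

### The job

Two of the three wells of the grey capsule magazine still have a flattened used capsule at the bottom. Lightly feel the wells with the fresh capsule from the tray to find the clear one, without pushing the bottom plate down under a used capsule, then press the fresh capsule firmly but without undue force into the clear well until its collar sits flush on the magazine, and let go. Leave the other things on the tray and the counter where they are.

Things in the scene. Friction and masses are not known exactly. Their poses are not given: they have to be found in the camera images.
- capsule_mid (a point): Fresh capsule: plain aluminium, 52 mm tall, about 60 g, upright in one of three places on the tray (glasses in the other two, centres 100 mm or more away). Lower part: barrel 36 mm across, 30 mm long, foot chamfered 3 mm. Upper part: collar 44 mm across, 22 mm tall, to be gripped. Point: on the axis, 26 mm above the foot, 4 mm below the collar's underside; z up the axis.
- tray: White serving tray, fixed, 200 x 260 mm, floor 5 mm above the counter, rim 14 mm high. Origin: centre of its underside; y along its long side.
- magazine: Grey capsule magazine, fixed block 85 x 205 mm, 60 mm high, on a 10 mm steel foot 99 x 219 mm; three upright round wells in a row 62 mm apart along its long side (y). Two wells (which two changes) hold a loose used capsule: an aluminium disc 34 mm across, 9 mm thick, lying on the well's bottom plate and looking just like it. Origin: centre of the underside.
- magazine_hole0 (a point): Centre of the mouth of the well at the -y end of the magazine, level with its top face; z up. Well 38.6 mm across with a 1.5 mm chamfer; bottom 24 mm below the mouth when clear, 15 mm when a used capsule lies in it. So a capsule lowered lightly stops with its collar's underside 6 mm above the block in the clear well, 15 mm in an occupied one.
- plate0 (a joint): Travel (m) of the bottom plate of the well at the -y end: 0 up, 0.006 down. A stiff friction slide, no spring: holds still under a light touch, yields at about 9 N, stays where left. A capsule pressed home in the clear well takes it 6 mm down as the collar meets the block's top. Does not tell what lies on it.
- magazine_hole1 (a point): Centre of the mouth of the well in the middle of the magazine, level with its top face; z up. Well 38.6 mm across with a 1.5 mm chamfer; bottom 24 mm below the mouth when clear, 15 mm when a used capsule lies in it. So a capsule lowered lightly stops with its collar's underside 6 mm above the block in the clear well, 15 mm in an occupied one.
- plate1 (a joint): Travel (m) of the bottom plate of the well in the middle: 0 up, 0.006 down. A stiff friction slide, no spring: holds still under a light touch, yields at about 9 N, stays where left. A capsule pressed home in the clear well takes it 6 mm down as the collar meets the block's top. Does not tell what lies on it.
- magazine_hole2 (a point): Centre of the mouth of the well at the +y end of the magazine, level with its top face; z up. Well 38.6 mm across with a 1.5 mm chamfer; bottom 24 mm below the mouth when clear, 15 mm when a used capsule lies in it. So a capsule lowered lightly stops with its collar's underside 6 mm above the block in the clear well, 15 mm in an occupied one.
- plate2 (a joint): Travel (m) of the bottom plate of the well at the +y end: 0 up, 0.006 down. A stiff friction slide, no spring: holds still under a light touch, yields at about 9 N, stays where left. A capsule pressed home in the clear well takes it 6 mm down as the collar meets the block's top. Does not tell what lies on it.
- glass0: Bystander, to be left alone: a short clear drinking glass, 56 mm across, 58 mm tall, standing on the tray; origin at the centre of its underside.
- glass1: Bystander, to be left alone: the other short glass, the same; origin at the centre of its underside.
- spoon: Bystander, to be left alone: a steel spoon lying on the counter beyond the magazine; origin at about its middle, on the underside.
- mug: Bystander, to be left alone: a white mug 80 mm across, 90 mm tall, on the counter beside the magazine; origin at the centre of its underside.
- sugar_jar: Bystander, to be left alone: a lidded glass jar 80 mm across, 110 mm tall, beyond the magazine and tray; origin at the centre of its underside.
- syrup: Bystander, to be left alone: a brown glass bottle 60 mm across, 170 mm tall, beyond the tray; origin at the centre of its underside.
- dripper: Bystander, to be left alone: a coffee dripper (funnel on a foot, 110 mm across, 85 mm tall), beside the magazine; origin at the centre of its underside.
There are look-alikes about, which are no part of the job. Leave any black or brown look-alike of the part that bears capsule_mid alone.

How it is judged:
On the way:
1. the fresh capsule is lowered into a well (its foot at least 8 mm below the mouth) with that plate not pushed down ((((horizontal distance between capsule_mid and magazine_hole0 below 0.006 m and z of capsule_mid in the frame of magazine_hole0 below 0.018 m) and value of joint plate0 below 0.003 m) or ((horizontal distance between capsule_mid and magazine_hole1 below 0.006 m and z of capsule_mid in the frame of magazine_hole1 below 0.018 m) and value of joint plate1 below 0.003 m) or ((horizontal distance between capsule_mid and magazine_hole2 below 0.006 m and z of capsule_mid in the frame of magazine_hole2 below 0.018 m) and value of joint plate2 below 0.003 m))), for 0.05 s.
At the end, for the whole second after the job is handed in: The fresh capsule stands upright (within 0.08 rad) in the clear well, centred within 4 mm, its collar within 1.8 mm of the magazine's top, the plate under it at least 4 mm down, released and at rest (((horizontal distance between capsule_mid and magazine_hole0 below 0.004 m and z of capsule_mid in the frame of magazine_hole0 between -0.007 and -0.0022 m and value of joint plate0 above 0.004 m) or (horizontal distance between capsule_mid and magazine_hole1 below 0.004 m and z of capsule_mid in the frame of magazine_hole1 between -0.007 and -0.0022 m and value of joint plate1 above 0.004 m) or (horizontal distance between capsule_mid and magazine_hole2 below 0.004 m and z of capsule_mid in the frame of magazine_hole2 between -0.007 and -0.0022 m and value of joint plate2 above 0.004 m)) and angle between capsule_mid's own z axis and vertical below 0.08 rad and linear speed of capsule below 0.02 m/s); the robot touches nothing.
It fails at once if the bottom plate of any well pushed down more than 3 mm by anything but the fresh capsule going home in the clear well (as by pressing on a used capsule) ((value of joint plate0 above 0.003 m and not (horizontal distance between capsule_mid and magazine_hole0 below 0.006 m and z of capsule_mid in the frame of magazine_hole0 below 0.0025 m)) or (value of joint plate1 above 0.003 m and not (horizontal distance between capsule_mid and magazine_hole1 below 0.006 m and z of capsule_mid in the frame of magazine_hole1 below 0.0025 m)) or (value of joint plate2 above 0.003 m and not (horizontal distance between capsule_mid and magazine_hole2 below 0.006 m and z of capsule_mid in the frame of magazine_hole2 below 0.0025 m))).
It fails at once if the fresh capsule forced against the magazine with more than 30 N (contact force between capsule and magazine above 30 N).
It fails at once if a bystander (glasses, spoon, mug, jar, bottle, dripper) moved more than 25 mm (distance of any of glass0, glass1, spoon, mug, sugar_jar, syrup, dripper from where it was at the start of the episode above 0.025 m).
It also fails if it takes over 48 s, if anything falls off the work surface, if the arm or the gripper's body presses on something with over 40 N, if the wrist force passes 120 N, or if a joint passes its speed limit or range.

## Working session

There is one attempt and no reset: what is moved stays moved. The work goes in short steps, Python scripts to look and compute and a shell command to move; the robot and the scene stay as the last step left them, time stands still between calls to the robot, and variables do not carry over. Pictures are saved under pics/ and viewed, about 8 in all and at most 12, crops included, and the job is handed in when it is done.

```bash
mkdir -p pics
cat > h.py <<'E'
import numpy as np,cv2
from rig import telemetry, read_camera, camera_info, job, r
def cam(n):
    c=camera_info(n); f=210/np.tan(np.radians(c['fov_y'])/2)
    return np.array([[f,0,c['cx']],[0,f,c['cy']],[0,0,1]]),np.array(c['dist'],float),np.array(c['R']),np.array(c['t'])
def world(n,uv,d):
    K,D,R,t=cam(n); uv=np.array(uv,float).reshape(-1,1,2)
    p=cv2.undistortPoints(uv,K,D)[:,0]
    d=np.atleast_1d(d)
    P=np.c_[p*d[:,None],d]; return (P-t)@R
def ray(n,uv):
    K,D,R,t=cam(n); p=cv2.undistortPoints(np.array(uv,float).reshape(-1,1,2),K,D)[0,0]
    v=np.r_[p,1]@R; return -R.T@t, v
def atz(n,uv,z):
    o,v=ray(n,uv); return o+v*(z-o[2])/v[2]
def proj(n,X):
    K,D,R,t=cam(n); return cv2.projectPoints(np.array(X,float).reshape(-1,1,3),cv2.Rodrigues(R)[0],t,K,D)[0][:,0]
def tri(a,ua,b,ub):
    o1,v1=ray(a,ua);o2,v2=ray(b,ub)
    s=np.linalg.lstsq(np.c_[v1,-v2],o2-o1,rcond=None)[0]
    return (o1+s[0]*v1+o2+s[1]*v2)/2,np.linalg.norm(o1+s[0]*v1-o2-s[1]*v2)
E
python3 - <<'E'
from h import *
s=telemetry.read_state(); print(s, r.tcp_to_tips)
for n in('side','top'):
    p,d=read_camera(n); cv2.imwrite(f'pics/{n}0.png',p[...,::-1]); np.save(n+'0.npy',d)
    K,D,R,t=cam(n); print(n,-R.T@t,R[2],K[0,0],(d==0).mean(),d.min(),d.max())
E
```

```text
{'clock': 0.0, 'joints': array([ 1.12181403,  0.41193799, -0.01274798,  1.59704165,  0.00558789,
        1.1343062 , -0.0822367 ]), 'qvel': array([ 0.00064044, -0.00012784, -0.00117232, -0.00053478, -0.00052135,
        0.0001116 ,  0.00086006]), 'joint_torque': array([-2.04338439e-04, -6.00626779e+01,  6.82134591e-01, -2.99410987e+01,
        1.38598899e-02,  1.07345864e-02,  1.06171524e-05]), 'position': array([ 0.23208965, -0.57980122,  0.2474301 ]), 'tool_rot': array([-8.03950543e-04,  9.81928459e-01,  1.89250666e-01, -2.01967531e-04]), 'force': array([ 0.62221845, -0.45260149,  0.31676638]), 'ft_torque': array([-0.00256877,  0.04388514, -0.01118026]), 'gripper_width': 0.08514946154238903} 0.017
side [ 0.39036566 -0.79634168  0.94624427] [ 0.16727899  0.65966632 -0.73270601] 466.37107376842795 0.004030612244897959 0.0 3.3894777
top [ 0.35591535 -0.03465202  1.18687397] [ 0.20217409  0.01603915 -0.97921825] 392.04684177740774 0.0038860544217687075 0.0 2.2251568
```

View pics/top0.png

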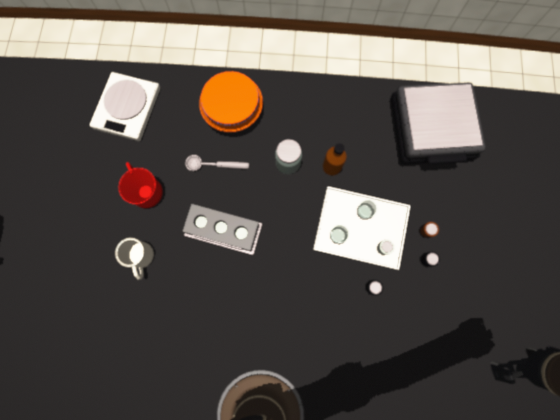

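View pics/side0.png

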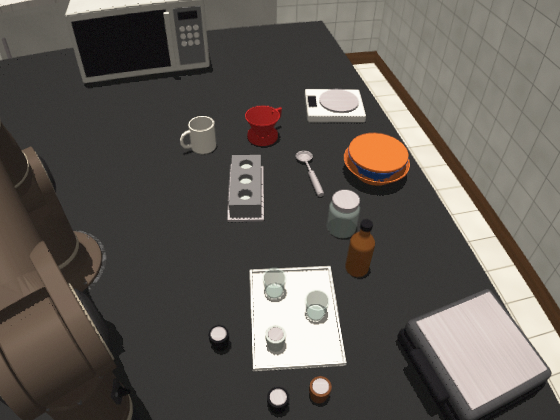

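The top view shows the capsule on the tray at (386,247), glasses at (366,210) and (339,235), and wells at (201,222), (221,228) and (242,234). The side view shows the capsule at (276,335) and wells at about (245,163), (246,180) and (245,195). Next I'll enlarge both for measurement.

Run:
```python
from h import *
t=cv2.imread('pics/top0.png'); s=cv2.imread('pics/side0.png')
c=lambda im,x,y,w,h,k:cv2.resize(im[y:y+h,x:x+w],None,fx=k,fy=k,interpolation=cv2.INTER_CUBIC)
a=np.hstack([c(t,180,195,90,65,4.4444444),c(t,350,220,90,65,4.4444444)])
b=np.hstack([c(s,220,145,55,80,3.75),c(s,245,305,80,80,3.75)])[:,:800]
b=cv2.copyMakeBorder(b,0,0,0,max(0,a.shape[1]-b.shape[1]),cv2.BORDER_CONSTANT)
cv2.imwrite('pics/crop.png',np.vstack([a,b[:,:a.shape[1]]])); print(a.shape,b.shape)
for n,im in(('top',t),('side',s)):
  d=np.load(n+'0.npy'); v,u=np.nonzero(d>0)
  P=world(n,np.c_[u,v],d[v,u])
  def rep(nm,m):
    Q=P[m]; 
    if len(Q)<5: print(n,nm,len(Q));return
    rc=cv2.minAreaRect(Q[:,:2].astype(np.float32)*1000)
    print(n,nm,len(Q),'mean',Q.mean(0).round(4),'zmed',np.median(Q[:,2]).round(4),'rect',np.round(rc[0],1),np.round(rc[1],1),round(rc[2],1))
  x0,x1,y0,y1=(370,400,232,262) if n=='top' else(260,295,320,352)
  R=(u>x0)&(u<x1)&(v>y0)&(v<y1); rep('caps',R&(P[:,2]>.045))
  x0,x1,y0,y1=(178,268,200,258) if n=='top' else(225,270,150,225)
  R=(u>x0)&(u<x1)&(v>y0)&(v<y1); rep('mag',R&(P[:,2]>.062)&(P[:,2]<.08))
```

```text
(289, 800, 3) (300, 800, 3)
top caps 196 mean [ 0.4997 -0.3275  0.0582] zmed 0.0585 rect [ 500.2 -328.4] [42.1 43.1] 31.0
top mag 577 mean [0.5222 0.1551 0.0635] zmed 0.0632 rect [521.7 156.7] [205.8  85.1] 79.1
side caps 329 mean [ 0.4985 -0.3316  0.0558] zmed 0.0563 rect [ 499.3 -328.5] [43.8 40.6] 77.3
side mag 111 mean [0.522  0.1591 0.0629] zmed 0.0627 rect [519.4 155.4] [201.5  83.1] 78.9
```

View pics/crop.png

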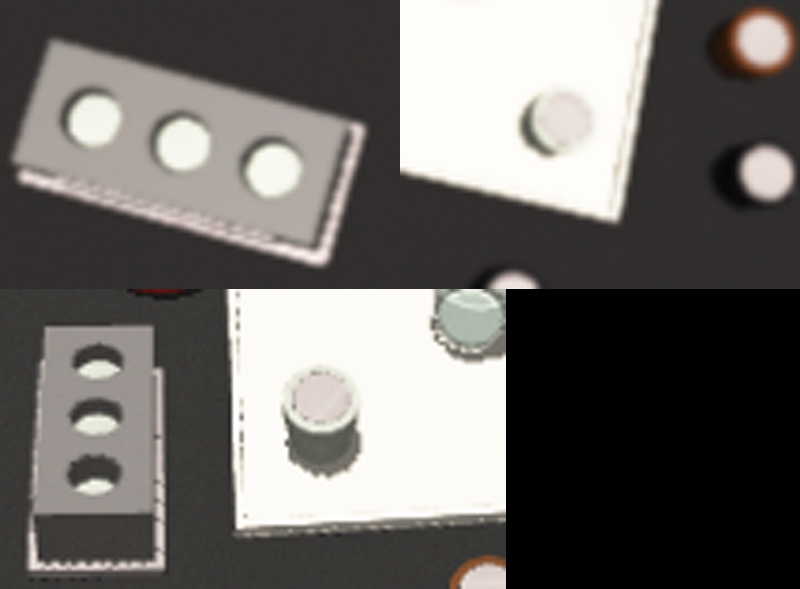

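Run:
```python
from h import *
T=lambda x,y,ox=180,oy=195:((x+.5)/4.4444-.5+ox,(y+.5)/4.4444-.5+oy)
S=lambda x,y,ox=220,oy=145:((x+.5)/3.75-.5+ox,(y-289+.5)/3.75-.5+oy)
C=[]
for a,b in[((50,38),(152,326)),((352,122),(155,514)),((313,245),(33,514)),((12,160),(45,326))]:
    X,e=tri('top',T(*a),'side',S(*b)); C.append(X); print(X.round(4),round(e,4))
C=np.array(C); print('mean',C.mean(0)); 
print('dir',(C[0]+C[3]-C[1]-C[2])/2)
X=tri('top',T(563-400,120,350,220),'side',S(320-206.25,398,245,305)); print('capsule top',X)
for n in('top','side'):
  d=np.load(n+'0.npy'); v,u=np.nonzero(d>0); P=world(n,np.c_[u,v],d[v,u])
  m=(abs(P[:,0]-.522)<.07)&(abs(P[:,1]-.156)<.12); Q=P[m]
  print(n,np.histogram(Q[:,2],np.arange(0,.08,.002)))
  M=Q[Q[:,2]>.052]; rc=cv2.minAreaRect(M[:,:2].astype(np.float32)*1000); print(rc, np.median(M[:,2]))
# well mouth from top: crop left edges guessed
for z in(.06,.063,.07):
  print(z,[atz('top',T(*p),z)[:2].round(4) for p in((92,119),(182,144),(272,169))])
```

```text
[0.5827 0.2511 0.0597] 0.0036
[0.543  0.0457 0.0623] 0.0003
[0.4599 0.0638 0.0623] 0.002
[0.4996 0.2654 0.0623] 0.0027
mean [0.52130666 0.15649337 0.06166963]
dir [ 0.03970817  0.20354774 -0.00131106]
capsule top (array([ 0.49909899, -0.32839874,  0.05686866]), np.float64(0.0018066009731350975))
top (array([388, 251, 123,  46,  51,  70,  53,  18,   6,   7,   5,   8,   5,
         4,   6,  10,  19,  30,  41,  43,  28,  50,  78,  82,  59,  31,
        18,  31, 101, 396, 570, 425, 125,  26,   1,   0,   0,   0,   0]), array([0.   , 0.002, 0.004, 0.006, 0.008, 0.01 , 0.012, 0.014, 0.016,
       0.018, 0.02 , 0.022, 0.024, 0.026, 0.028, 0.03 , 0.032, 0.034,
       0.036, 0.038, 0.04 , 0.042, 0.044, 0.046, 0.048, 0.05 , 0.052,
       0.054, 0.056, 0.058, 0.06 , 0.062, 0.064, 0.066, 0.068, 0.07 ,
       0.072, 0.074, 0.076, 0.078]))
((521.6832885742188, 157.40200805664062), (208.2006378173828, 88.15281677246094), 78.09677124023438) 0.06108224414298051
side (array([275,  93,  50,  62, 103,  77,  35,  18,  15,  13,  12,  18,  12,
        21,  18,  14,  24,  34,  26,  24,  37,  64,  79,  41,  54,  44,
        35,  62, 267, 469, 394, 102,   9,   0,   0,   0,   0,   0,   0]), array([0.   , 0.002, 0.004, 0.006, 0.008, 0.01 , 0.012, 0.014, 0.016,
       0.018, 0.02 , 0.022, 0.024, 0.026, 0.028, 0.03 , 0.032, 0.034,
       0.036, 0.038, 0.04 , 0.042, 0.044, 0.046, 0.048, 0.05 , 0.052,
       0.054, 0.056, 0.058, 0.06 , 0.062, 0.064, 0.066, 0.068, 0.07 ,
       0.072, 0.074, 0.076, 0.078]))
((519.3163452148438, 157.27383422851562), (212.939453125, 84.08553314208984), 78.9144287109375) 0.05937454039031356
0.06 [array([0.5324, 0.2167]), array([0.5204, 0.1557]), array([0.5085, 0.0952])]
0.063 [array([0.5319, 0.216 ]), array([0.52  , 0.1552]), array([0.5081, 0.0949])]
0.07 [array([0.5308, 0.2145]), array([0.519, 0.154]), array([0.5072, 0.0941])]
```

```bash
cat >> h.py <<'E'
from scipy.spatial.transform import Rotation as Ro
def st(goal=None):
    s=telemetry.read_state(); q=s['tool_rot']; R=Ro.from_quat([q[1],q[2],q[3],q[0]])
    print('t',round(s['clock'],2),'p',s['position'].round(4),'F',s['force'].round(1),'w',round(s['gripper_width'],4),'z',R.as_matrix()[:,2].round(4),'yaw',R.as_matrix()[:2,0].round(3))
    if goal is not None: print('delta tool cm',(R.inv().apply(np.array(goal)-s['position'])*100).round(2))
    return s,R
E
python3 - <<'E'
from h import *
H=[(.5087,.0956),(.5205,.1565),(.5323,.2174)]
for n in('top','side'):
  d=np.load(n+'0.npy'); v,u=np.nonzero(d>0); P=world(n,np.c_[u,v],d[v,u])
  for i,h in enumerate(H):
    m=(np.hypot(P[:,0]-h[0],P[:,1]-h[1])<.012)&(P[:,2]<.056); print(n,i,m.sum(),np.median(P[m,2]).round(4))
E
python3 -m inch '[[[2.85,-1.12,1,0,0,0,-1],[2.85,-1.12,1,0,0,0,-1],[2.85,-1.12,1,0,0,0,-1],[2.85,-1.12,1,0,0,0,-1],[2.85,-1.12,1,0,0,0,-1],[2.85,-1.12,1,0,0,0,-1],[2.85,-1.12,1,0,0,0,-1],[2.85,-1.12,1,0,0,0,-1],[2.85,-1.12,1,0,0,0,-1],[2.85,-1.12,1,0,0,0,-1],[2.85,-1.12,1,0,0,0,-1],[2.85,-1.12,1,0,0,0,-1],[0,0,0,0,0,0,-1],[0,0,0,0,0,0,-1]]]'
python3 - <<'E'
from h import *
st((.4995,-.3284,.055))
p,d=read_camera('side'); p2,d2=read_camera('top')
cv2.imwrite('pics/s1.png',np.hstack([cv2.resize(p[230:400,180:380],None,fx=2,fy=2),cv2.resize(p2[150:320,300:500],None,fx=2,fy=2)])[...,::-1])
E
```

```text
top 0 52 0.0375
top 1 51 0.0466
top 2 50 0.0465
side 0 7 0.0363
side 1 23 0.045
side 2 19 0.0456
clock: 1.5
position: [0.4999, -0.3276, 0.1276]
tool_rot: [-0.0, 0.982, 0.19, -0.001]
force: [-0.7, -0.8, 0.2]
gripper_width: 0.0853
t 1.5 p [ 0.4999 -0.3276  0.1276] F [-0.7 -0.8  0.2] w 0.0853 z [-1.3e-03  6.0e-04 -1.0e+00] yaw [0.928 0.373]
delta tool cm [-0.06  0.07  7.26]
```

View pics/s1.png

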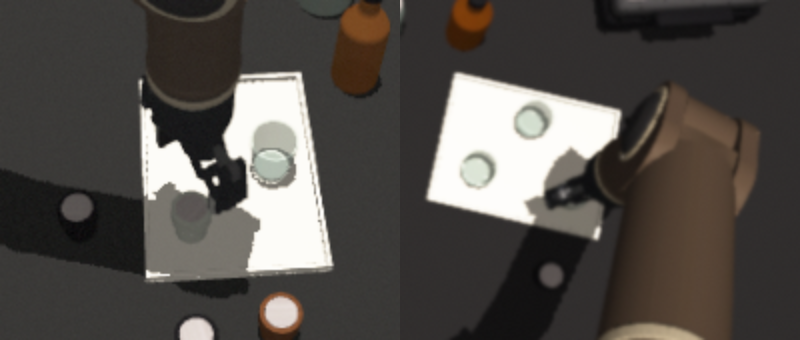

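The gripper hangs above the capsule (left crop: fingers near (220,180), capsule at (190,215)), clear of the glasses. The depth data suggests well 0 is the clear one, which I'll check by feel. Descending now.

```bash
python3 -m inch '[[[-0.06,0.07,1.2,0,0,0,-1],[0,0,1.2,0,0,0,-1],[0,0,1.2,0,0,0,-1],[0,0,1.2,0,0,0,-1],[0,0,1.2,0,0,0,-1],[0,0,1.2,0,0,0,-1],[0,0,0,0,0,0,-1]]]'
python3 -m inch '[[[0,0,0,0,0,0,0],[0,0,0,0,0,0,1],[0,0,0,0,0,0,1],[0,0,0,0,0,0,1],[0,0,0,0,0,0,1],[0,0,0,0,0,0,1],[0,0,0,0,0,0,1]]]'
python3 - <<'E'
from h import *
st((.5087,.0956,.13))
E
```

```text
clock: 2.3
position: [0.4985, -0.3285, 0.0541]
tool_rot: [-0.001, 0.982, 0.189, -0.001]
force: [1.1, 0.1, -0.5]
gripper_width: 0.0855
clock: 3.0
position: [0.5002, -0.3296, 0.0574]
tool_rot: [0.001, 0.982, 0.189, 0.001]
force: [-1.1, 0.2, 6.6]
gripper_width: 0.0419
t 3.0 p [ 0.5002 -0.3296  0.0574] F [-1.1  0.2  6.6] w 0.0419 z [ 1.6e-03 -9.0e-04 -1.0e+00] yaw [0.928 0.372]
delta tool cm [ 16.6  -39.14  -7.3 ]
```

```bash
python3 -m inch '[[[0,0,-0.5,0,0,0,1],[0,0,-1,0,0,0,1],[0,0,-1.5,0,0,0,1],[0,0,-2,0,0,0,1],[0,0,-2,0,0,0,1],[0,0,-2,0,0,0,1],[0,0,-2,0,0,0,1],[0,0,0,0,0,0,1],[0,0,0,0,0,0,1]]]'
python3 - <<'E'
from h import *
st((.5087,.0956,.15))
p,d=read_camera('side')
cv2.imwrite('pics/s2.png',cv2.resize(p[220:370,180:330],None,fx=4,fy=4,interpolation=cv2.INTER_CUBIC)[...,::-1])
E
```

```text
clock: 3.9
position: [0.4997, -0.3293, 0.1672]
tool_rot: [0.001, 0.982, 0.189, 0.001]
force: [0.6, 0.7, -0.5]
gripper_width: 0.0415
t 3.9 p [ 0.4997 -0.3293  0.1672] F [ 0.6  0.7 -0.5] w 0.0415 z [ 1.3e-03 -8.0e-04 -1.0e+00] yaw [0.928 0.372]
delta tool cm [ 16.63 -39.12   1.68]
```

View pics/s2.png

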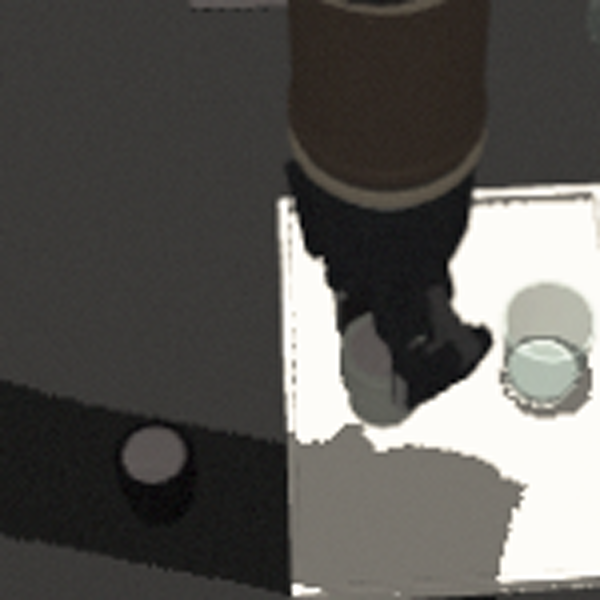

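Run:
```python
from h import *
s,R=st()
x,y,z=s['position']
im=cv2.imread('pics/s2.png')
a=np.linspace(0,2*np.pi,60)
def ring(rad,zz,col):
    p=proj('side',np.c_[x+rad*np.cos(a),y+rad*np.sin(a),0*a+zz]); p=((p-[180,220]+.5)*4-.5)
    cv2.polylines(im,[p.round().astype(int)],True,col,1); return p
for rad,zz,c in((.022,z,(0,0,255)),(.022,z-.022,(0,255,0)),(.018,z-.049,(255,0,0)),(.015,z-.052,(255,0,255))): ring(rad,zz,c)
cv2.imwrite('pics/s3.png',cv2.resize(im[240:500,250:550],None,fx=2,fy=2))
```

```text
t 3.95 p [ 0.4992 -0.3291  0.1663] F [ 0.8  0.4 -0.1] w 0.0418 z [-1.e-04  0.e+00 -1.e+00] yaw [0.928 0.372]
```

View pics/s3.png

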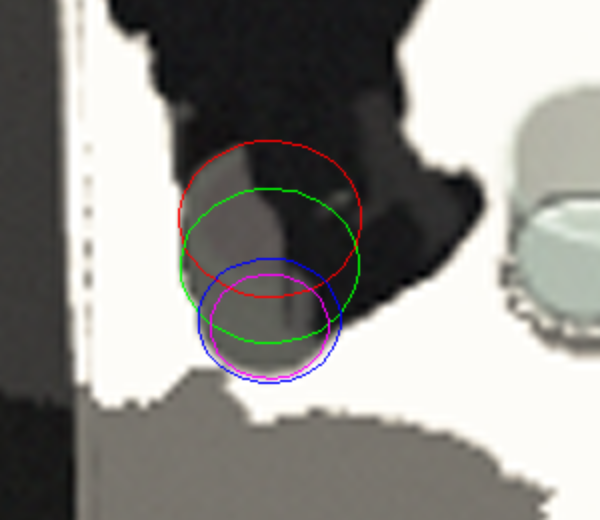

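```bash
python3 -m inch '[[[0.5,-1.2,0,0,0,0,1],[1.05,-2.5,0,0,0,0,1],[1.05,-2.5,0,0,0,0,1],[1.05,-2.5,0,0,0,0,1],[1.05,-2.5,0,0,0,0,1],[1.05,-2.5,0,0,0,0,1],[1.05,-2.5,0,0,0,0,1],[1.05,-2.5,0.2,0,0,0,1],[1.05,-2.5,0.2,0,0,0,1],[1.05,-2.5,0.2,0,0,0,1],[1.05,-2.5,0.2,0,0,0,1],[1.05,-2.5,0.2,0,0,0,1],[1.05,-2.5,0.2,0,0,0,1],[1.05,-2.5,0.2,0,0,0,1],[1.05,-2.5,0.2,0,0,0,1],[1.05,-2.4,0,0,0,0,1],[0.4,-0.5,0,0,0,0,1],[0,0,0,0,0,0,1],[0,0,0,0,0,0,1],[0,0,0,0,0,0,1]]]'
python3 - <<'E'
from h import *
s,R=st((.5087,.0956,.13))
n='side'
p,d=read_camera(n); im=cv2.resize(p[120:270,170:320],None,fx=4,fy=4,interpolation=cv2.INTER_CUBIC)[...,::-1].copy()
x,y,z=s['position']; a=np.linspace(0,2*np.pi,60)
def ring(cx,cy,rad,zz,col):
    p=proj(n,np.c_[cx+rad*np.cos(a),cy+rad*np.sin(a),0*a+zz]); p=((p-[170,120]+.5)*4-.5)
    cv2.polylines(im,[p.round().astype(int)],True,col,1)
ring(x,y,.022,z,(0,0,255));ring(x,y,.018,z-.049,(255,0,0))
for h in((.5087,.0956),(.5205,.1565),(.5323,.2174)): ring(*h,.0193,.06,(0,255,0))
cv2.imwrite('pics/s4.png',im)
E
```

```text
clock: 5.95
position: [0.5086, 0.0943, 0.15]
tool_rot: [0.0, 0.982, 0.188, -0.0]
force: [-0.3, -0.9, -1.4]
gripper_width: 0.0416
t 5.95 p [0.5086 0.0943 0.15  ] F [-0.3 -0.9 -1.4] w 0.0416 z [-6.e-04 -7.e-04 -1.e+00] yaw [0.929 0.37 ]
delta tool cm [ 0.06 -0.12  2.  ]
```

View pics/s4.png

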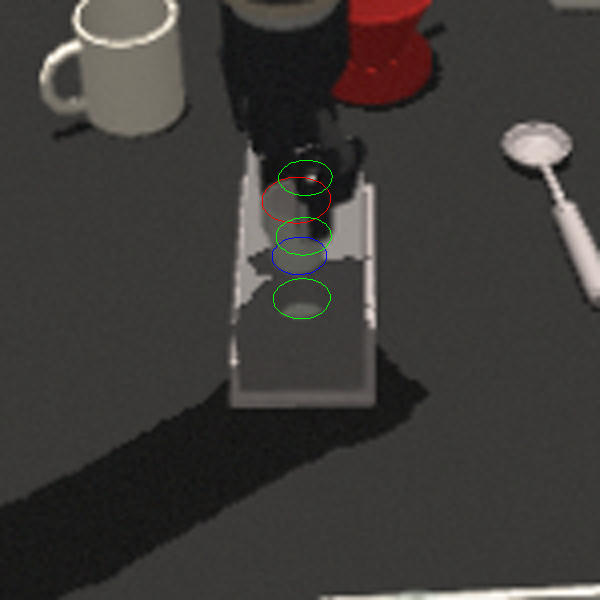

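The picture confirms alignment: the foot ring (300,256) lies over well 0 at (302,298), at the right height. Lowering gently.

```bash
python3 -m inch '[[[0.06,-0.12,1,0,0,0,1],[0,0,1,0,0,0,1],[0,0,0.7,0,0,0,1],[0,0,0.6,0,0,0,1],[0,0,0,0,0,0,1],[0,0,0,0,0,0,1],[0,0,0,0,0,0,1]]]'
python3 -m inch '[[[0,0,0.2,0,0,0,1],[0,0,0.2,0,0,0,1],[0,0,0.1,0,0,0,1],[0,0,0.1,0,0,0,1],[0,0,0,0,0,0,1]]]'
```

```text
clock: 6.7
position: [0.5091, 0.0971, 0.1175]
tool_rot: [0.0, 0.982, 0.189, 0.0]
force: [0.7, 0.9, -1.0]
gripper_width: 0.042
clock: 7.2
position: [0.5088, 0.097, 0.1112]
tool_rot: [0.0, 0.982, 0.189, -0.0]
force: [-0.3, -0.5, -1.0]
gripper_width: 0.0418
```

```bash
python3 -m inch '[[[-0.05,0.12,0.1,0,0,0,1],[0,0,0.1,0,0,0,1],[0,0,0.1,0,0,0,1],[0,0,0,0,0,0,1]]]'
```

```text
clock: 7.6
position: [0.5088, 0.0957, 0.1081]
tool_rot: [-0.0, 0.982, 0.189, -0.0]
force: [0.0, -0.6, -1.0]
gripper_width: 0.0417
```

Inside the mouth (foot at about 0.056), with no contact force. Continuing.

```bash
python3 -m inch '[[[0,0,0.2,0,0,0,1],[0,0,0.2,0,0,0,1],[0,0,0.2,0,0,0,1],[0,0,0.1,0,0,0,1],[0,0,0,0,0,0,1]]]'
```

```text
clock: 8.1
position: [0.5088, 0.0957, 0.1011]
tool_rot: [-0.0, 0.982, 0.189, -0.0]
force: [0.7, 1.5, -0.4]
gripper_width: 0.0421
```

```bash
for i in 1; do python3 -m inch '[[[0,0,0.1,0,0,0,1],[0,0,0.1,0,0,0,1],[0,0,0,0,0,0,1]]]'
python3 -m inch '[[[0,0,0.1,0,0,0,1],[0,0,0.05,0,0,0,1],[0,0,0,0,0,0,1]]]'; done
```

```text
clock: 8.4
position: [0.5088, 0.0957, 0.0992]
tool_rot: [0.0, 0.982, 0.189, -0.0]
force: [-0.2, 0.1, -0.7]
gripper_width: 0.0416
clock: 8.7
position: [0.5089, 0.0957, 0.0977]
tool_rot: [-0.0, 0.982, 0.189, -0.0]
force: [0.4, 0.1, -0.7]
gripper_width: 0.0417
```

```bash
python3 -m inch '[[[0,0,0.1,0,0,0,1],[0,0,0,0,0,0,1]]]'
python3 -m inch '[[[0,0,0.05,0,0,0,1],[0,0,0,0,0,0,1]]]'
```

```text
clock: 8.9
position: [0.5089, 0.0957, 0.0967]
tool_rot: [0.0, 0.982, 0.189, -0.0]
force: [-0.3, 0.8, -0.4]
gripper_width: 0.0416
clock: 9.1
position: [0.5089, 0.0957, 0.0962]
tool_rot: [-0.0, 0.982, 0.189, 0.0]
force: [-0.5, 1.2, 0.1]
gripper_width: 0.0411
```

```bash
python3 -m inch '[[[0,0,0.1,0,0,0,1],[0,0,0,0,0,0,1]]]'
python3 -m inch '[[[0,0,0.05,0,0,0,1],[0,0,0.05,0,0,0,1],[0,0,0,0,0,0,1]]]'
```

```text
clock: 9.3
position: [0.5089, 0.0957, 0.0952]
tool_rot: [0.0, 0.982, 0.189, -0.0]
force: [-0.1, 0.7, -0.3]
gripper_width: 0.0417
clock: 9.6
position: [0.5089, 0.0957, 0.0942]
tool_rot: [0.0, 0.982, 0.189, -0.0]
force: [0.9, 0.5, -0.9]
gripper_width: 0.0416
```

3 mm beyond the occupied stop with no force, so well 0 looks clear. Feeling on for the floor, expected at about 0.0884.

```bash
python3 -m inch '[[[0,0,0.1,0,0,0,1],[0,0,0.1,0,0,0,1],[0,0,0.1,0,0,0,1],[0,0,0,0,0,0,1]]]'
python3 -m inch '[[[0,0,0.1,0,0,0,1],[0,0,0.05,0,0,0,1],[0,0,0,0,0,0,1]]]'
```

```text
clock: 10.0
position: [0.5088, 0.0957, 0.0911]
tool_rot: [-0.0, 0.982, 0.189, -0.0]
force: [1.0, 0.5, -0.4]
gripper_width: 0.0415
clock: 10.3
position: [0.5089, 0.0957, 0.0897]
tool_rot: [-0.0, 0.982, 0.189, -0.0]
force: [-0.1, 0.7, -0.7]
gripper_width: 0.0418
```

```bash
python3 -m inch '[[[0,0,0.05,0,0,0,1],[0,0,0.05,0,0,0,1],[0,0,0,0,0,0,1]]]'
python3 -m inch '[[[0,0,0.05,0,0,0,1],[0,0,0,0,0,0,1]]]'
```

```text
clock: 10.6
position: [0.5089, 0.0957, 0.0888]
tool_rot: [0.0, 0.982, 0.189, 0.0]
force: [0.3, 0.4, -0.5]
gripper_width: 0.0418
clock: 10.8
position: [0.5089, 0.0957, 0.0884]
tool_rot: [0.0, 0.982, 0.189, 0.0]
force: [-0.3, 0.2, 1.7]
gripper_width: 0.0419
```

Contact at 0.0884, exactly the clear-well stop, so well 0 is confirmed clear. Now pressing about 6 mm home while watching the force.

```bash
python3 -m inch '[[[0,0,0.1,0,0,0,1],[0,0,0.05,0,0,0,1],[0,0,0,0,0,0,1]]]'
python3 -m inch '[[[0,0,0.1,0,0,0,1],[0,0,0.05,0,0,0,1],[0,0,0,0,0,0,1]]]'
```

```text
clock: 11.1
position: [0.5091, 0.0958, 0.0874]
tool_rot: [0.0, 0.982, 0.189, 0.0]
force: [-0.6, 0.4, 6.9]
gripper_width: 0.0421
clock: 11.4
position: [0.5091, 0.0958, 0.0859]
tool_rot: [0.0, 0.982, 0.189, 0.0]
force: [-1.7, 0.4, 7.6]
gripper_width: 0.0418
```

```bash
python3 -m inch '[[[0,0,0.1,0,0,0,1],[0,0,0.05,0,0,0,1],[0,0,0,0,0,0,1]]]'
python3 -m inch '[[[0,0,0.1,0,0,0,1],[0,0,0,0,0,0,1]]]'
```

```text
clock: 11.7
position: [0.5091, 0.0958, 0.0845]
tool_rot: [0.0, 0.982, 0.189, 0.0]
force: [-1.9, 0.3, 7.4]
gripper_width: 0.0418
clock: 11.9
position: [0.5091, 0.0958, 0.0834]
tool_rot: [0.0, 0.982, 0.189, 0.0]
force: [-1.6, 0.4, 7.4]
gripper_width: 0.0417
```

```bash
python3 -m inch '[[[0,0,0.05,0,0,0,1],[0,0,0,0,0,0,1]]]'
```

```text
clock: 12.1
position: [0.5091, 0.0958, 0.083]
tool_rot: [0.0, 0.982, 0.189, 0.0]
force: [-0.8, 1.0, 8.5]
gripper_width: 0.0418
```

```bash
python3 -m inch '[[[0,0,0.05,0,0,0,1],[0,0,0,0,0,0,1]]]'
```

```text
clock: 12.3
position: [0.5091, 0.0958, 0.0825]
tool_rot: [0.0, 0.982, 0.189, 0.0]
force: [-1.2, 0.7, 7.4]
gripper_width: 0.0416
```

```bash
python3 -m inch '[[[0,0,0.05,0,0,0,1],[0,0,0,0,0,0,1]]]'
```

```text
clock: 12.5
position: [0.5091, 0.0958, 0.0823]
tool_rot: [0.0, 0.982, 0.189, 0.0]
force: [-3.6, 0.5, 12.0]
gripper_width: 0.0415
```

```bash
python3 -m inch '[[[0,0,0.04,0,0,0,1],[0,0,0,0,0,0,1]]]'
```

```text
clock: 12.7
position: [0.5091, 0.0958, 0.0823]
tool_rot: [0.0, 0.982, 0.189, 0.0]
force: [-5.2, 0.5, 16.1]
gripper_width: 0.0417
```

Hard stop: the TCP held at 0.0823 while the force rose to 16 N, so the collar is seated. Unloading, opening and retracting.

```bash
python3 -m inch '[[[0,0,-0.06,0,0,0,1],[0,0,0,0,0,0,0.2],[0,0,0,0,0,0,0],[0,0,0,0,0,0,-0.3],[0,0,0,0,0,0,-0.6],[0,0,0,0,0,0,-1],[0,0,0,0,0,0,-1],[0,0,0,0,0,0,-1]]]'
python3 -m inch '[[[0,0,-0.5,0,0,0,-1],[0,0,-1,0,0,0,-1],[0,0,-2,0,0,0,-1],[0,0,-2,0,0,0,-1],[0,0,-2,0,0,0,-1],[0,0,-2,0,0,0,-1],[-2,2,-2,0,0,0,-1],[-2,2,0,0,0,0,-1],[-2,2,0,0,0,0,-1],[-2,2,0,0,0,0,-1],[-2,2,0,0,0,0,-1],[0,0,0,0,0,0,-1],[0,0,0,0,0,0,-1]]]'
python3 - <<'E'
from h import *
st(); p,d=read_camera('side'); p2,d2=read_camera('top')
c=lambda im,x,y:cv2.resize(im[y:y+100,x:x+100],None,fx=4,fy=4,interpolation=cv2.INTER_CUBIC)
cv2.imwrite('pics/s5.png',np.hstack([c(p,195,135),c(p2,175,180)])[...,::-1])
for n,D in(('side',d),('top',d2)):
  v,u=np.nonzero(D>0); P=world(n,np.c_[u,v],D[v,u])
  m=(np.hypot(P[:,0]-.5087,P[:,1]-.0956)<.027)&(P[:,2]>.072)&(P[:,2]<.1)
  print(n,m.sum(),P[m].mean(0).round(4),np.median(P[m,2]).round(4), cv2.minEnclosingCircle(P[m][:,:2].astype(np.float32)))
E
```

```text
clock: 13.5
position: [0.5088, 0.0956, 0.0813]
tool_rot: [0.0, 0.982, 0.189, -0.0]
force: [0.8, 0.3, -0.1]
gripper_width: 0.0856
clock: 14.8
position: [0.4534, -0.0345, 0.1974]
tool_rot: [0.0, 0.982, 0.189, 0.001]
force: [0.6, 0.4, -0.1]
gripper_width: 0.0854
t 14.8 p [ 0.4534 -0.0345  0.1974] F [ 0.6  0.4 -0.1] w 0.0854 z [ 0.0015  0.     -1.    ] yaw [0.929 0.37 ]
side 41 [0.5229 0.0912 0.0806] 0.0805 ((0.5200623273849487, 0.09360907226800919), 0.01878896728157997)
top 189 [0.5095 0.0942 0.0834] 0.0835 ((0.5102717876434326, 0.09423015266656876), 0.022431224584579468)
```

View pics/s5.png

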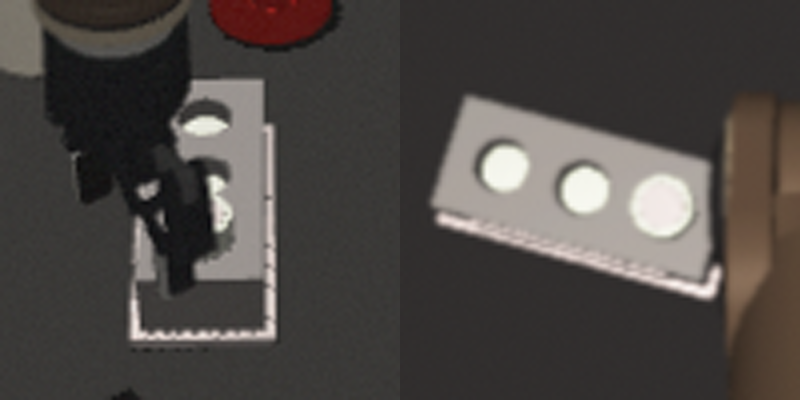

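The right crop shows the collar seated in well 0 at (662,205), with the gripper well clear. The depth readings put the collar top at about 0.082, which means flush. Handing in.

```bash
python3 -c "
from rig import job; print(job.close_job())"
```

```text
the job is handed in; nothing more can be done
None
```

The fresh capsule is in the clear well, the one at the -y end (well 0). It is pressed home and released, and the job is handed in at about 15 s of the 48 s allowed.

- **Finding the clear well:** The camera depth suggested well 0, with its floor about 9 mm lower than the other two. I confirmed it by feel: the capsule passed the occupied-well stop with no force and touched the floor at the 24 mm clear depth with about 2 N. I did not feel the other two wells.
- **Pressing home:** The plate gave way at about 7–8 N over 6 mm. The collar then met a hard stop, where the wrist force peaked at about 16 N, below the 30 N limit.
- **Last checks:**
  - **Collar height:** The collar's top read 83.5 mm from the top camera and 80.5 mm from the side camera. They disagree by 3 mm, but the average of 82 mm is the flush height.
  - **Position and release:** From above, the capsule's centre is within about 2 mm of the well's. The wrist force was near zero and the gripper was well clear. The side view of the capsule was partly hidden by the gripper.
  - **Not checked:** I did not measure the capsule's tilt or the bystanders' positions at the end. No unexpected contact forces showed in the readings.

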